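# Fetch the stapler from behind the reagent bottles

### The arm

A 7-joint arm with a two-finger parallel gripper is mounted at the origin on a cart in front of the work surface, level with it; the furniture and walls round the work are solid. World frame = base frame: x ahead of the robot, y to its left, z up, the work surface at z = 0. Lengths are in m, angles in rad, forces in N, time in s.
With the tool pointing down it reaches from about 0.4 to 0.925 m from the base axis. Payload 4.1 kg.
Tool frame: the origin (TCP) lies at the very end of the fingers, on their centre line; the grasp point (between the pads) lies 19 mm behind it (ctrl.pinch_z is the distance from the TCP to the grasp point, in m); z points along the fingers, y is the line along which they close (so a half turn about z gives the same grasp; the last joint's range is limited). The gripper opens to 85 mm and grips with 20 to 120 N. Pads are 22 mm wide; open, the fingers measure 114 mm over their backs; the gripper's body (76 mm by 85 mm) begins 54 mm behind the grasp point. The pads swing forward as they close: fully open they stand 13 mm farther back than shut.
Start: joints at [-1.265, 0.398, 0.045, 1.537, -0.019, 1.207, -0.051], TCP at [0.256, 0.598, 0.231] pointing down, gripper open.
Joint ranges: [-2.82, 2.82], [-0.49, 2.23], [-1.37, 1.46], [0, 2.46], [-1.36, 4.5], [0.23, 2], [-2.94, 2.94]. Speed limits (rad/s): [2.57, 2.57, 3.14, 3.14, 3.14, 3.14, 3.14].

### API

Orientations are given as a rotation vector (axis times angle).
In Python, from cell import monitor, optics, ctrl gives the robot as it stands. The module is installed in compiled form; this text tells all that it offers.
- The arm moves only by the shell command python3 -m creep 'ROWS'. ROWS is JSON, a list that holds one entry, the list of rows, each a list of 7 numbers: the shift along the tool's x, y, z normalised to -1 to 1, where 1 is 30 mm, then the turn, a rotation vector about the tool's x, y, z normalised to -1 to 1, where 1 is 0.1 rad, then the closure, from -1 (fully open) to 1 (shut). A call has 1 to 5 rows; each row shifts and turns the commanded pose from where the row before left it, along the tool's axes as they then stand; what a row does not reach is not made up. A row lasts 1/8 s, in which the tool goes at most 62.5 mm and 10.7 degrees, less where a joint would pass 70% of its speed; a pose out of reach is approached as far as the arm can. A call with a number of a shift or a turn outside -1 to 1 is refused whole. A call with a gripper value outside its range is refused whole. The fingers move at their own pace and stop on an object; the grip force is fixed at half the most. Time passes only in rows, so rows that do not move let the fingers close. It gives the time, the measured TCP pose, the force, the opening and the grip force at its end, in the units of the state.
- monitor.read_state(): the state, without advancing time (a new reading comes with each control period).
- optics.capture(name): name is "side" or "top" or "wrist"; returns (picture, depth): 480x640x3 uint8, red, green, blue; 480x640 float32, m along the optical axis (not along the pixel's ray), 0 where there is no reading.
- optics.camera_model(name): a dict with "camera_matrix" (3x3 intrinsics, pixels), "camera_from_world" (4x4, takes a point from world to camera coordinates); the wrist camera has in their place "mount" (4x4, takes a point from camera to tool coordinates, whose origin is the TCP and whose axes are the flange's). Camera axes: x right, y down, z forward; pixel columns grow to the right and rows downward; lengths in m; the calibration is good to about 2 mm. A picture is of the moment at which its call begins: read the wrist's pose just before it. camera_model takes no time and is no camera call.
- ctrl.sign_off(): hands the job in; it is judged then, once.
The state is a dict: "t": time; "joint_pos": joint angles; "joint_velocities": joint speeds; "joint_efforts": joint torques, N m; "tcp_pos": TCP position; "ee_rot": TCP orientation; "force": force on the tool from outside, world axes, zero at the start; "torque": the same for the moment, N m; "finger_gap": opening from 0.0 (shut) to 1.0 (fully open); "gripper_force": force on a finger pad.
Only numpy, scipy, OpenCV 4.12 (cv2) and the standard library are available. Lean on these libraries where they do the work, as an engineer would, in place of code of your own. Each camera call takes 0.05 s, during which the arm holds its last target. There are 200 camera calls.

### The job

The red stapler is wanted on the green pad but is shut in behind three reagent bottles: first stand all three bottles upright on the white side tray, leaving the stapler where it is meanwhile. Then, with all three still on the tray, lay the stapler right way up on the green pad, centred and along the pad's length. Last, put each bottle back upright on the middle of its own coaster: red cap on red, blue cap on blue, brown bottle on orange-brown.

Things in the scene. Friction and masses are not known exactly. Their poses are not given: they have to be found in the camera images.
- bottle_red: loose white reagent bottle with a red screw cap and red band, 60 mm diameter, 125 mm tall in all; cap 30 mm diameter, top 17 mm of the height. Origin: centre of its underside; z up along the bottle. At every start it stands on the coaster of its colour. Weighs 0.1 to 0.4 kg.
- bottle_blue: loose white reagent bottle with a blue screw cap and blue band, 68 mm diameter, 150 mm tall in all; cap 34 mm diameter, top 21 mm of the height. Origin: centre of its underside; z up along the bottle. At every start it stands on the coaster of its colour. Weighs 0.1 to 0.4 kg.
- bottle_brown: loose brown (amber) reagent bottle with a white screw cap, 64 mm diameter, 135 mm tall in all; cap 32 mm diameter, top 19 mm of the height. Origin: centre of its underside; z up along the bottle. At every start it stands on the coaster of its colour. Weighs 0.1 to 0.4 kg.
- coaster_red: fixed flat round coaster, red; home of the red-capped bottle; 81 mm diameter, 4 mm thick. Origin: centre of its underside, its top is 4 mm above. The three coasters stand in a straight row, 84 mm apart, in any order, on a fixed 3 mm aluminium plate 170 x 260 mm whose 22 mm high upstand lies behind the stapler
- coaster_blue: fixed flat round coaster, blue; home of the blue-capped bottle; 81 mm diameter, 4 mm thick. Origin: centre of its underside, its top is 4 mm above. The three coasters stand in a straight row, 84 mm apart, in any order, on a fixed 3 mm aluminium plate 170 x 260 mm whose 22 mm high upstand lies behind the stapler
- coaster_brown: fixed flat round coaster, orange-brown; home of the brown bottle; 81 mm diameter, 4 mm thick. Origin: centre of its underside, its top is 4 mm above. The three coasters stand in a straight row, 84 mm apart, in any order, on a fixed 3 mm aluminium plate 170 x 260 mm whose 22 mm high upstand lies behind the stapler
- stapler: loose red stapler with black base, 130 mm long, 36 mm wide, 46 mm high. Origin: centre of its underside; x along its length, z up. It starts right way up on the aluminium plate, parallel to the row of coasters, about 10 mm behind the bottles, its middle behind the middle bottle, with 35 mm free between it and the upstand (22 mm high) on its other side. Weighs 0.1 to 0.4 kg
- stapler_pad: fixed flat green pad with a thin white outline, 180 x 85 mm, 3 mm thick. Origin: centre of its underside, its top is 3 mm above; x along its length
- side_tray: fixed white square tray, the side area, 190 x 190 mm, 14 mm high rim with walls 4 mm thick. Origin: centre of its underside; its inner floor is 4 mm above the origin; x and y along its sides. Three bottles fit on it, 90 mm apart in a square pattern. Tray and pad stand on either side of the bottles and swap sides between starts
Not all that is in view belongs to the job. What is shaped like the bottle_brown but turquoise is not meant. Of the things like the coaster_brown, leave any that is black; of the rest the larger one is meant.

How it is judged:
On the way, in this order (a step that is already met when the one before it is completed fails the run):
1. all three bottles stand upright on the side tray, the stapler still in its place (x of bottle_red in the frame of side_tray between -0.078 and 0.078 m and y of bottle_red in the frame of side_tray between -0.078 and 0.078 m and height (world z) of each of bottle_red, bottle_blue, bottle_brown below 0.012 m and angle between each of bottle_red, bottle_blue, bottle_brown's own z axis and vertical below 0.1 rad and linear speed of each of bottle_red, bottle_blue, bottle_brown below 0.05 m/s and x of bottle_blue in the frame of side_tray between -0.078 and 0.078 m and y of bottle_blue in the frame of side_tray between -0.078 and 0.078 m and x of bottle_brown in the frame of side_tray between -0.078 and 0.078 m and y of bottle_brown in the frame of side_tray between -0.078 and 0.078 m and distance of stapler from where it was at the start of the episode below 0.03 m), for 0.2 s.
2. the stapler lies on the green pad while the three bottles are still on the tray (horizontal distance between stapler and stapler_pad below 0.015 m and angle between the x axis of stapler and the x axis of stapler_pad, either way round below 0.2 rad and angle between stapler's own z axis and vertical below 0.12 rad and z of stapler in the frame of stapler_pad below 0.008 m and linear speed of each of stapler, bottle_red, bottle_blue, bottle_brown below 0.05 m/s and x of bottle_red in the frame of side_tray between -0.078 and 0.078 m and y of bottle_red in the frame of side_tray between -0.078 and 0.078 m and height (world z) of each of bottle_red, bottle_blue, bottle_brown below 0.012 m and angle between each of bottle_red, bottle_blue, bottle_brown's own z axis and vertical below 0.1 rad and x of bottle_blue in the frame of side_tray between -0.078 and 0.078 m and y of bottle_blue in the frame of side_tray between -0.078 and 0.078 m and x of bottle_brown in the frame of side_tray between -0.078 and 0.078 m and y of bottle_brown in the frame of side_tray between -0.078 and 0.078 m), for 0.2 s.
At the end, for the whole second after the job is handed in: each bottle upright (within 0.1 rad) on the coaster of its colour, centre within 13 mm; the stapler right way up on the green pad, centre within 15 mm, its length within 0.2 rad of the pad's (either way round); everything at rest (horizontal distance between bottle_red and coaster_red below 0.013 m and z of bottle_red in the frame of coaster_red below 0.008 m and angle between each of bottle_red, bottle_blue, bottle_brown's own z axis and vertical below 0.1 rad and horizontal distance between bottle_blue and coaster_blue below 0.013 m and z of bottle_blue in the frame of coaster_blue below 0.008 m and horizontal distance between bottle_brown and coaster_brown below 0.013 m and z of bottle_brown in the frame of coaster_brown below 0.008 m and horizontal distance between stapler and stapler_pad below 0.015 m and angle between the x axis of stapler and the x axis of stapler_pad, either way round below 0.2 rad and angle between stapler's own z axis and vertical below 0.12 rad and z of stapler in the frame of stapler_pad below 0.008 m and linear speed of each of bottle_red, bottle_blue, bottle_brown, stapler below 0.03 m/s); the robot touches nothing.
It fails at once if a bottle is tipped over (angle between any of bottle_red, bottle_blue, bottle_brown's own z axis and vertical above 0.6 rad).
It also fails if it takes over 139 s, if anything falls off the work surface, if the arm or the gripper's body presses on something with over 40 N, if the wrist force passes 120 N, or if a joint passes its speed limit or range.

## Working session

There is one attempt and no reset: what is moved stays moved. The work goes in short steps, Python scripts to look and compute and a shell command to move; the robot and the scene stay as the last step left them, time stands still between calls to the robot, and variables do not carry over. Pictures are saved under pics/ and viewed, at most 14 in all, crops included, and the job is handed in when it is done.

```bash
mkdir -p pics
cat > h.py <<'E'
import numpy as np, cv2
from scipy.spatial.transform import Rotation as R
from cell import monitor, optics, ctrl
def snap(name,fn):
    s=monitor.read_state(); im,d=optics.capture(name); cv2.imwrite(f'pics/{fn}.png',im[...,::-1]); np.savez(f'pics/{fn}.npz',d=d,im=im,p=s['tcp_pos'],r=s['ee_rot']); return im,d
def T(name,p=None,r=None):
    m=optics.camera_model(name)
    if name!='wrist': return np.array(m['camera_matrix']),np.linalg.inv(np.array(m['camera_from_world']))
    W=np.eye(4);W[:3,:3]=R.from_rotvec(r).as_matrix();W[:3,3]=p
    return np.array(m['camera_matrix']),W@np.array(m['mount'])
def cloud(name,fn):
    z=np.load(f'pics/{fn}.npz'); K,M=T(name,z['p'],z['r']); d=z['d']
    v,u=np.mgrid[:480,:640]; c=np.stack([(u-K[0,2])/K[0,0]*d,(v-K[1,2])/K[1,1]*d,d],-1)
    P=c@M[:3,:3].T+M[:3,3]; P[d==0]=np.nan; return P,z['im']
E
python3 - <<'E'
from h import *
for n in('top','side'): snap(n,n+'0')
s=monitor.read_state();print({k:np.round(v,3).tolist() for k,v in s.items()})
print(ctrl.pinch_z)
for n in('top','side'): print(np.round(T(n)[1],2))
E
```

```text
{'t': 0.1, 'joint_pos': [-1.265, 0.399, 0.045, 1.538, -0.019, 1.207, -0.051], 'joint_velocities': [0.001, -0.003, 0.0, -0.005, 0.0, 0.001, 0.001], 'joint_efforts': [0.004, -47.626, 1.37, -25.495, 0.012, 0.005, 0.0], 'tcp_pos': [0.256, 0.597, 0.23], 'ee_rot': [-0.631, -3.077, 0.003], 'force': [-0.224, -0.379, 0.187], 'torque': [-0.007, 0.021, 0.018], 'gripper_force': 0.0, 'finger_gap': 0.999}
0.0187
[[-0.02 -0.99  0.15  0.41]
 [-1.    0.02 -0.   -0.04]
 [ 0.   -0.15 -0.99  1.08]
 [ 0.    0.    0.    1.  ]]
[[-0.92  0.28 -0.28  0.83]
 [ 0.4   0.68 -0.62  0.56]
 [ 0.02 -0.68 -0.73  0.76]
 [ 0.    0.    0.    1.  ]]
```

View pics/top0.png

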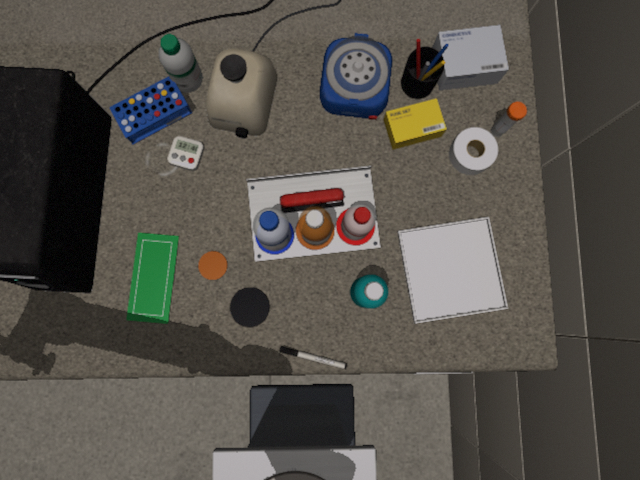

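View pics/side0.png

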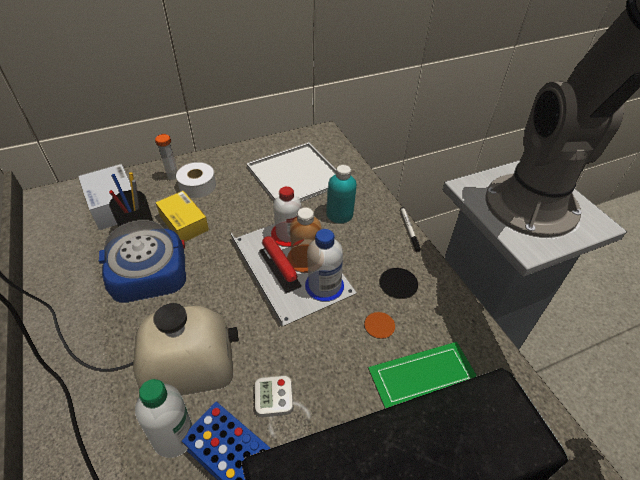

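Top view: bottle_blue (269,228), bottle_brown (315,225, white cap) and bottle_red (358,222) stand on their coasters, with the stapler at (312,200). The pad is at (153,277) and the tray at (453,270). Possible mix-ups are the turquoise bottle (370,291), the black disc (250,307), the small orange disc (213,265) and the white/green bottle (180,60). I reject all of these. The orange coaster under the brown bottle is the larger one and belongs to the job.

Run:
```python
from h import *
P,im=cloud('top','top0')
def box(u0,u1,v0,v1,zl,zh):
    q=P[v0:v1,u0:u1].reshape(-1,3); return q[(q[:,2]>zl)&(q[:,2]<zh)]
for n,b in dict(blue=(252,290,205,240,.14,.17),brown=(298,332,205,240,.125,.15),red=(340,378,205,240,.115,.14),teal=(350,392,270,310,.11,.17)).items():
    q=box(*b); c=(q.max(0)+q.min(0))/2; print(n,len(q),c.round(4),q.mean(0).round(4),np.ptp(q,0).round(3))
hsv=cv2.cvtColor(im,cv2.COLOR_RGB2HSV)
def rect(n,m,u0,u1,v0,v1,zl,zh):
    k=np.zeros(m.shape,bool);k[v0:v1,u0:u1]=1
    k&=m&(P[...,2]>zl)&(P[...,2]<zh); q=P[k]
    r=cv2.minAreaRect(q[:,:2].astype(np.float32)); print(n,len(q),np.round(r[0],4),np.round(r[1],4),round(r[2],1),'z',np.median(q[:,2]).round(4))
g=(hsv[...,0]>40)&(hsv[...,0]<80)&(hsv[...,1]>120)
rect('pad',g,120,190,225,330,-.01,.02)
rect('tray',im.min(-1)>110,390,515,210,330,-.01,.03)
rect('plate',im.min(-1)>110,240,390,160,270,-.005,.03)
h=(P[...,2]>.025)
rect('stapler',h&(hsv[...,1]>120),278,350,185,213,.03,.06)
q=P[70:290,0:112].reshape(-1,3);q=q[q[:,2]>.03];print('blackbox',q.min(0),q.max(0))
for n,m,w in (('cb',(hsv[...,0]>110)&(hsv[...,0]<130)&(hsv[...,1]>150),(250,300,228,256)),('cbr',(hsv[...,0]<18)&(hsv[...,1]>150),(295,336,230,252)),('cr',((hsv[...,0]<6)|(hsv[...,0]>174))&(hsv[...,1]>150),(336,380,205,248))):
    k=np.zeros(m.shape,bool);k[w[2]:w[3],w[0]:w[1]]=1;q=P[k&m&(P[...,2]<.015)]
    from scipy.optimize import least_squares
    c=cv2.convexHull(q[:,:2].astype(np.float32))[:,0]; c=c[c[:,0]<np.median(q[:,0])+.005]
    s=least_squares(lambda a:np.hypot(*(c-a).T)-.0405,q[:,:2].mean(0)+[.02,0],loss='soft_l1',f_scale=.002);print(n,len(q),s.x.round(4),abs(s.fun).max().round(4),np.median(q[:,2]))
```

```text
blue 317 [0.5769 0.0333 0.1501] [0.576  0.0329 0.1547] [0.035 0.035 0.02 ]
brown 277 [ 0.5814 -0.0483  0.1355] [ 0.5807 -0.0486  0.1397] [0.032 0.031 0.021]
red 244 [ 0.5886 -0.1357  0.1249] [ 0.5875 -0.1354  0.1292] [0.031 0.029 0.019]
teal 334 [ 0.4513 -0.151   0.1244] [ 0.4501 -0.1509  0.1298] [0.042 0.04  0.029]
pad 3230 [0.4913 0.2835] [0.0865 0.1802] 84.3 z 0.002
tray 8696 [ 0.4975 -0.3268] [0.1928 0.1914] 7.9 z 0.0036
plate 4561 [ 0.6203 -0.0457] [0.1778 0.2618] 5.4 z 0.0022
stapler 780 [ 0.6427 -0.0439] [0.0255 0.1267] 6.1 z 0.047
blackbox [0.46588777 0.36423464 0.03000548] [0.92104958 0.51604776 0.24354742]
cb 133 [0.5764 0.034 ] 0.0007 0.006465649377183524
cbr 161 [ 0.5845 -0.0499] 0.0007 0.006058579962145982
cr 276 [ 0.592 -0.133] 0.0009 0.006343078467948571
```

Run:
```python
import cv2
i=cv2.imread('pics/top0.png')[155:275,235:395];cv2.imwrite('pics/crop1.png',cv2.resize(i,None,fx=5,fy=5,interpolation=cv2.INTER_CUBIC))
```

```text
(no output)
```

View pics/crop1.png

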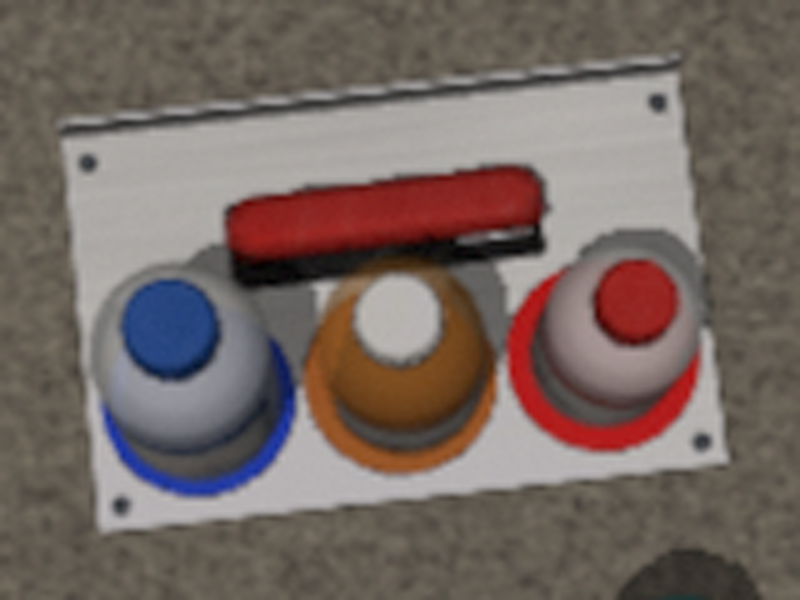

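Run:
```python
from h import *
for cam in('side','top'):
  P,im=cloud(cam,cam+'0')
  for n,c in dict(blue=(.5764,.033),brown=(.583,-.049),red=(.5895,-.134)).items():
    d=np.hypot(P[...,0]-c[0],P[...,1]-c[1]); z=P[...,2]
    print(cam,n,[(h,round(float(np.median(d[(d<.045)&(abs(z-h/1000)<.003)])*1e3)),int(((d<.045)&(abs(z-h/1000)<.003)).sum())) for h in range(60,160,6)])
```

```text
side blue [(60, 33, 60), (66, 33, 68), (72, 33, 59), (78, 33, 69), (84, 33, 64), (90, 33, 69), (96, 33, 75), (102, 34, 73), (108, 34, 70), (114, 33, 106), (120, 30, 174), (126, 26, 181), (132, 19, 164), (138, 17, 11), (144, 18, 45), (150, 18, 36), (156, 14, 185)]
  return _methods._mean(a, axis=axis, dtype=dtype,
  ret = ret.dtype.type(ret / rcount)
Traceback (most recent call last):
ValueError: cannot convert float NaN to integer
```

Crop: blue cap (170,328), white cap on the brown bottle (398,318) and red cap (636,302), each on its own coaster, with the stapler at (385,220). The bodies turn into domes just below the caps, so I'll grip the caps from above. The first move lines the tool up with the world axes: tool x = -x, tool y = +y.

```bash
python3 -m creep '[[[0,0,-0.8,0,0,-1,-0.2],[0,0,-0.8,0,0,-1,-0.2],[0,0,-0.7,0,0,-1,-0.2],[0,0,0,0,0,-1,-0.2],[0,0,0,0,0,-0.05,-0.2]]]'
python3 -m creep '[[[-0.55,-1,0,0,0,0,-0.2],[-0.55,-1,0,0,0,0,-0.2],[-0.55,-1,0,0,0,0,-0.2],[-0.55,-1,0,0,0,0,-0.2],[-0.55,-1,0,0,0,0,-0.2]]]'
```

```text
t: 0.72
tcp_pos: [0.2559, 0.5972, 0.3]
ee_rot: [-0.001, -3.141, 0.001]
force: [0.2, 1.0, -0.0]
finger_gap: 0.599
gripper_force: 0.0
t: 1.35
tcp_pos: [0.3388, 0.4461, 0.2996]
ee_rot: [-0.002, -3.141, 0.002]
force: [-0.4, 0.3, -0.2]
finger_gap: 0.595
gripper_force: 0.0
```

Tracking is accurate, so I'll carry on to above the red bottle.

```bash
python3 -m creep '[[[-0.55,-1,0,0,0,0,-0.2],[-0.55,-1,0,0,0,0,-0.2],[-0.55,-1,0,0,0,0,-0.2],[-0.55,-1,0,0,0,0,-0.2],[-0.55,-1,0,0,0,0,-0.2]]]' | head -2
python3 -m creep '[[[-0.4,-1,0,0,0,0,-0.2],[-0.4,-1,0,0,0,0,-0.2],[-0.4,-1,0,0,0,0,-0.2],[-0.4,-1,0,0,0,0,-0.2],[-0.4,-1,0,0,0,0,-0.2]]]' | head -2
python3 -m creep '[[[-0.4,-1,0,0,0,0,-0.2],[-0.4,-1,0,0,0,0,-0.2],[-0.4,-1,0,0,0,0,-0.2],[-0.3,-1,0,0,0,0,-0.2],[-0.3,-0.5,0,0,0,0,-0.2]]]' | head -3
python3 - <<'E'
from h import *
snap('wrist','w1')
P,im=cloud('wrist','w1')
for n,c,lo in (('blue',(.5764,.033),.150),('brown',(.583,-.049),.134),('red',(.5895,-.134),.124)):
    k=(np.hypot(P[...,0]-c[0],P[...,1]-c[1])<.03)&(P[...,2]>lo)&(P[...,2]<lo+.02); q=P[k]
    if len(q)>20: print(n,len(q),((q.max(0)+q.min(0))/2).round(4),np.ptp(q,0).round(3))
E
```

```text
t: 1.98
tcp_pos: [0.4212, 0.2962, 0.2997]
t: 2.6
tcp_pos: [0.481, 0.1464, 0.2997]
t: 3.22
tcp_pos: [0.5349, 0.0103, 0.2997]
ee_rot: [-0.007, -3.14, 0.001]
blue 1499 [0.576  0.0365 0.1546] [0.035 0.035 0.009]
brown 1247 [ 0.5804 -0.0454  0.1389] [0.033 0.033 0.009]
red 1058 [ 0.5882 -0.1329  0.1285] [0.032 0.03  0.009]
```

View pics/w1.png

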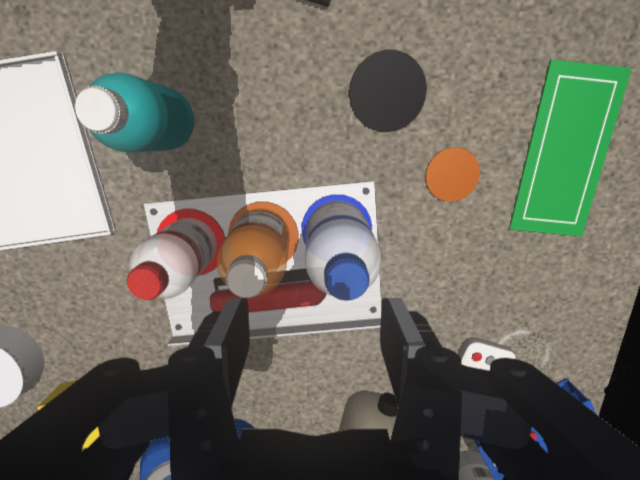

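Wrist view: red cap (147,282), brown bottle's cap (247,275), blue cap (347,276), teal bottle at left (98,108), and the pad on the right. The positions agree with the top camera to about 3 mm. I'll descend on red.

```bash
python3 -m creep '[[[-0.35,-1,0,0,0,0,-0.2],[-0.35,-1,0,0,0,0,-0.2],[-0.35,-1,0,0,0,0,-0.2],[-0.35,-0.9,0.5,0,0,0,-0.2],[-0.35,-0.9,0.5,0,0,0,-0.2]]]' | head -2
python3 -m creep '[[[0,0,1,0,0,0,-0.2],[0,0,1,0,0,0,-0.2],[0,0,1,0,0,0,-0.2],[0,0,1,0,0,0,-0.2],[0,0,0.3,0,0,0,-0.2]]]' | head -6
python3 - <<'E'
from h import *
snap('wrist','w2')
P,im=cloud('wrist','w2')
q=P[(np.hypot(P[...,0]-.588,P[...,1]+.134)<.03)&(P[...,2]>.125)&(P[...,2]<.14)]
if len(q)>20: print(len(q),((q.max(0)+q.min(0))/2).round(4),np.ptp(q,0).round(3))
E
```

```text
t: 3.9
tcp_pos: [0.5878, -0.1313, 0.2695]
t: 4.53
tcp_pos: [0.586, -0.1302, 0.1389]
ee_rot: [-0.0, -3.137, -0.002]
force: [0.4, -0.1, 0.1]
finger_gap: 0.598
gripper_force: 0.0
4011 [ 0.5874 -0.1337  0.1291] [0.031 0.031 0.008]
```

View pics/w2.png

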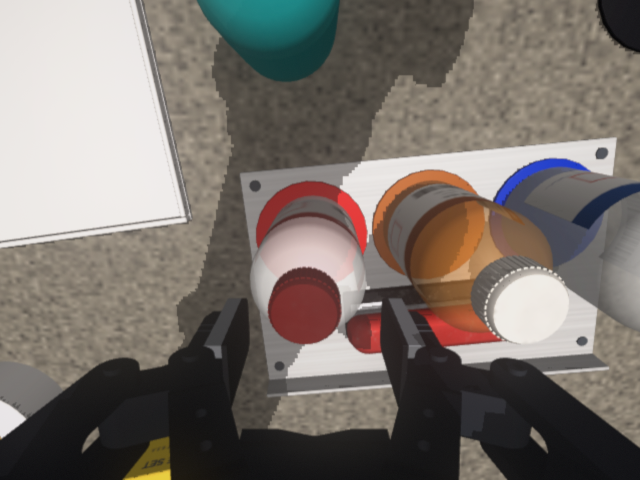

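Wrist view: the red cap at (304,306) sits between the fingertips (225,330) and (400,330). It needs about 3 mm more in -y.

```bash
python3 -m creep '[[[-0.05,-0.12,0.35,0,0,0,-0.2],[0,0,0.35,0,0,0,-0.2],[0,0,0,0,0,0,1],[0,0,0,0,0,0,1],[0,0,0,0,0,0,1]]]' 
python3 -m creep '[[[0,0,-0.5,0,0,0,1],[0,0,-1,0,0,0,1],[0,0,-1,0,0,0,1],[0,0,0,0,0,0,1]]]'
```

```text
t: 5.2
tcp_pos: [0.5893, -0.135, 0.1205]
ee_rot: [-0.0, 3.141, 0.0]
force: [-0.8, 0.4, -0.5]
finger_gap: 0.316
gripper_force: 59.1
t: 5.7
tcp_pos: [0.5913, -0.1358, 0.1989]
ee_rot: [-0.0, 3.135, -0.001]
force: [-0.9, -0.4, -1.2]
finger_gap: 0.318
gripper_force: 59.2
```

```bash
python3 -m creep '[[[0.18,-0.95,0,0,0,0,1],[0.18,-0.95,0,0,0,0,1],[0.18,-0.95,0,0,0,0,1],[0.18,-0.95,0,0,0,0,1],[0.18,-0.95,0,0,0,0,1]]]' | head -2
python3 -m creep '[[[0.18,-0.95,0,0,0,0,1],[0.18,-0.95,0,0,0,0,1],[0.18,-0.95,0,0,0,0,1],[0,0,0.5,0,0,0,1],[0,0,1,0,0,0,1]]]' | head -2
python3 -m creep '[[[0,0,0.5,0,0,0,1],[0,0,0.3,0,0,0,1],[0,0,0,0,0,0,1]]]'
```

```text
t: 6.32
tcp_pos: [0.5614, -0.278, 0.1943]
t: 6.95
tcp_pos: [0.5467, -0.3625, 0.1496]
t: 7.32
tcp_pos: [0.5461, -0.3624, 0.1258]
ee_rot: [0.001, -3.141, -0.001]
force: [0.4, -0.7, -1.6]
finger_gap: 0.317
gripper_force: 59.3
```

```bash
python3 -m creep '[[[0,0,0.15,0,0,0,1],[0,0,0.1,0,0,0,1],[0,0,0,0,0,0,1]]]'
```

```text
t: 7.7
tcp_pos: [0.546, -0.363, 0.1188]
ee_rot: [-0.0, 3.142, 0.0]
force: [-0.2, 0.1, -1.7]
finger_gap: 0.322
gripper_force: 59.3
```

```bash
python3 -m creep '[[[0,0,0.04,0,0,0,1],[0,0,0,0,0,0,1]]]'
python3 -m creep '[[[0,0,0,0,0,0,-0.2],[0,0,0,0,0,0,-0.2],[0,0,0,0,0,0,-0.2],[0,0,-0.5,0,0,0,-0.2],[0,0,-1,0,0,0,-0.2]]]' | head -2
python3 -m creep '[[[0,0,-1,0,0,0,-0.2],[-0.1,0.9,-0.2,0,0,0,-0.2],[-0.1,1,0,0,0,0,-0.2],[-0.1,1,0,0,0,0,-0.2],[-0.1,1,0,0,0,0,-0.2]]]' | head -2
python3 -m creep '[[[-0.1,1,0,0,0,0,-0.2],[-0.1,1,0,0,0,0,-0.2],[-0.1,1,0,0,0,0,-0.2],[-0.1,1,0,0,0,0,-0.2],[-0.1,1,0,0,0,0,-0.2]]]' | head -2
python3 -m creep '[[[-0.1,1,0,0,0,0,-0.2],[-0.1,0.6,0,0,0,0,-0.2],[0,0,0,0,0,0,-0.2]]]' | head -2
cat > cap.py <<'E'
from h import *
import sys
fn,x,y,lo=sys.argv[1],*map(float,sys.argv[2:5])
snap('wrist',fn);P,im=cloud('wrist',fn)
q=P[(np.hypot(P[...,0]-x,P[...,1]-y)<.027)&(P[...,2]>lo)&(P[...,2]<lo+.02)]
print(len(q),((q.max(0)+q.min(0))/2).round(4),np.ptp(q,0).round(3),'tcp',monitor.read_state()['tcp_pos'].round(4) if hasattr(monitor.read_state()['tcp_pos'],'round') else monitor.read_state()['tcp_pos'])
E
python3 cap.py w3 .581 -.047 .134
```

```text
t: 7.95
tcp_pos: [0.5461, -0.363, 0.1176]
ee_rot: [-0.0, 3.141, 0.0]
force: [0.1, -0.1, -1.5]
finger_gap: 0.317
gripper_force: 59.3
t: 8.57
tcp_pos: [0.5455, -0.3625, 0.1628]
t: 9.2
tcp_pos: [0.5584, -0.2454, 0.1999]
t: 9.82
tcp_pos: [0.5734, -0.0953, 0.1999]
t: 10.2
tcp_pos: [0.5795, -0.0467, 0.1991]
2806 [ 0.5807 -0.0456  0.1386] [0.033 0.033 0.009] tcp [ 0.5791 -0.0486  0.199 ]
```

```bash
python3 -m creep '[[[-0.05,0.08,0.8,0,0,0,-0.2],[0,0,0.9,0,0,0,-0.2],[0,0,0.7,0,0,0,-0.2],[0,0,0,0,0,0,-0.2]]]' | head -4
python3 -m creep '[[[0,0,0,0,0,0,1],[0,0,0,0,0,0,1],[0,0,0,0,0,0,1],[0,0,0,0,0,0,1]]]'
python3 -m creep '[[[0,0,-0.5,0,0,0,1],[0,0,-1,0,0,0,1],[0,0,-1,0,0,0,1],[0,0,0,0,0,0,1]]]'
python3 - <<'E'
from h import *
snap('side','side1')
E
```

```text
t: 10.75
tcp_pos: [0.5789, -0.0476, 0.1253]
ee_rot: [-0.004, -3.138, 0.002]
force: [0.0, -0.3, 0.6]
t: 11.25
tcp_pos: [0.5818, -0.0462, 0.128]
ee_rot: [-0.0, 3.138, -0.001]
force: [0.3, -0.9, 5.8]
finger_gap: 0.342
gripper_force: 60.1
t: 11.75
tcp_pos: [0.5818, -0.0454, 0.204]
ee_rot: [-0.001, 3.137, 0.001]
force: [-0.1, 0.7, -1.8]
finger_gap: 0.346
gripper_force: 59.7
```

View pics/side1.png

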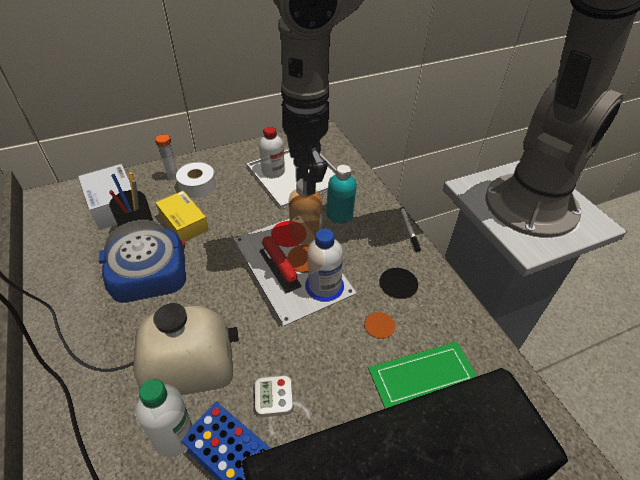

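Side view: red stands upright on the tray (270,155), brown hangs upright in the gripper (305,205), and the stapler at (280,262) has not moved.

```bash
python3 -m creep '[[[0.13,-0.98,0,0,0,0,1],[0.13,-0.98,0,0,0,0,1],[0.13,-0.98,0,0,0,0,1],[0.13,-0.98,0,0,0,0,1],[0.13,-0.98,0,0,0,0,1]]]' | head -2
python3 -m creep '[[[0.13,-0.98,0,0,0,0,1],[0.13,-0.98,0,0,0,0,1],[0.13,-0.9,0,0,0,0,1],[0.86,-0.07,0,0,0,0,1],[0.86,-0.07,0,0,0,0,1]]]' | head -2
python3 -m creep '[[[0.86,-0.07,0,0,0,0,1],[0.86,-0.07,0.3,0,0,0,1],[0,0,0.7,0,0,0,1],[0,0,0.7,0,0,0,1],[0,0,0,0,0,0,1]]]'
```

```text
t: 12.42
tcp_pos: [0.5595, -0.1927, 0.1996]
t: 13.05
tcp_pos: [0.4957, -0.2822, 0.1994]
t: 13.68
tcp_pos: [0.4437, -0.2851, 0.1478]
ee_rot: [0.001, -3.135, -0.005]
force: [0.4, -0.8, -2.2]
finger_gap: 0.344
gripper_force: 59.8
```

```bash
python3 -m creep '[[[-0.05,0,0.4,0,0,0,1],[0,0,0.25,0,0,0,1],[0,0,0.08,0,0,0,1],[0,0,0,0,0,0,1]]]'
```

```text
t: 14.18
tcp_pos: [0.4476, -0.2869, 0.1287]
ee_rot: [0.0, -3.142, -0.0]
force: [0.3, 0.9, -1.4]
finger_gap: 0.345
gripper_force: 59.9
```

```bash
python3 -m creep '[[[0,0,0.12,0,0,0,1],[0,0,0,0,0,0,1]]]'
python3 -m creep '[[[0,0,0,0,0,0,-0.2],[0,0,0,0,0,0,-0.2],[0,0,0,0,0,0,-0.2],[0,0,-0.5,0,0,0,-0.2],[0,0,-1,0,0,0,-0.2]]]' | head -2
python3 -m creep '[[[0,0,-1,0,0,0,-0.2],[-0.39,0.98,-0.5,0,0,0,-0.2],[-0.39,0.98,0,0,0,0,-0.2],[-0.39,0.98,0,0,0,0,-0.2],[-0.39,0.98,0,0,0,0,-0.2]]]' | head -2
python3 -m creep '[[[-0.39,0.98,0,0,0,0,-0.2],[-0.39,0.98,0,0,0,0,-0.2],[-0.39,0.98,0,0,0,0,-0.2],[-0.39,0.98,0,0,0,0,-0.2],[-0.39,0.98,0,0,0,0,-0.2]]]' | head -2
python3 -m creep '[[[-0.39,0.98,0,0,0,0,-0.2],[-0.39,0.98,0,0,0,0,-0.2],[0,0,0,0,0,0,-0.2]]]' | head -2
python3 cap.py w4 .576 .0365 .149
```

```text
t: 14.42
tcp_pos: [0.4478, -0.2869, 0.1252]
ee_rot: [-0.0, 3.141, -0.0]
force: [-0.3, 0.4, -2.6]
finger_gap: 0.345
gripper_force: 60.0
t: 15.05
tcp_pos: [0.447, -0.2865, 0.1705]
t: 15.68
tcp_pos: [0.495, -0.1685, 0.2164]
t: 16.3
tcp_pos: [0.5535, -0.0214, 0.2164]
t: 16.68
tcp_pos: [0.5771, 0.04, 0.2159]
3097 [0.5756 0.0361 0.1536] [0.034 0.035 0.009] tcp [0.5766 0.0375 0.2159]
```

```bash
python3 -m creep '[[[0.03,-0.05,0.9,0,0,0,-0.2],[0,0,0.9,0,0,0,-0.2],[0,0,0.65,0,0,0,-0.2],[0,0,0,0,0,0,-0.2]]]' | head -4
python3 -m creep '[[[0,0,0,0,0,0,1],[0,0,0,0,0,0,1],[0,0,0,0,0,0,1],[0,0,0,0,0,0,1]]]'
python3 -m creep '[[[0,0,-0.5,0,0,0,1],[0,0,-1,0,0,0,1],[0,0,-1,0,0,0,1],[0,0,0,0,0,0,1]]]'
```

```text
t: 17.23
tcp_pos: [0.5739, 0.0334, 0.1408]
ee_rot: [-0.003, -3.139, 0.002]
force: [0.6, -1.3, 0.2]
t: 17.73
tcp_pos: [0.5766, 0.0349, 0.1432]
ee_rot: [-0.0, 3.138, 0.0]
force: [-0.1, 0.1, 6.0]
finger_gap: 0.369
gripper_force: 60.2
t: 18.23
tcp_pos: [0.5768, 0.0352, 0.219]
ee_rot: [-0.0, 3.137, 0.002]
force: [-0.2, 0.1, -3.2]
finger_gap: 0.369
gripper_force: 60.1
```

```bash
python3 -m creep '[[[0.12,-0.94,0,0,0,0,1],[0.12,-0.94,0,0,0,0,1],[0.12,-0.94,0,0,0,0,1],[0.12,-0.94,0,0,0,0,1],[0.12,-0.94,0,0,0,0,1]]]' | head -2
python3 -m creep '[[[0.12,-0.94,0,0,0,0,1],[0.12,-0.94,0,0,0,0,1],[0.12,-0.94,0,0,0,0,1],[0.12,-0.94,0,0,0,0,1],[0.12,-0.94,0,0,0,0,1]]]' | head -2
python3 -m creep '[[[0.12,-0.94,0,0,0,0,1],[0,0,0.6,0,0,0,1],[0,0,0.8,0,0,0,1],[0,0,0.7,0,0,0,1],[0,0,0,0,0,0,1]]]'
```

```text
t: 18.85
tcp_pos: [0.5559, -0.1064, 0.2149]
t: 19.48
tcp_pos: [0.5381, -0.2471, 0.2147]
t: 20.1
tcp_pos: [0.5337, -0.2724, 0.15]
ee_rot: [0.003, -3.135, -0.006]
force: [0.1, -0.2, -2.4]
finger_gap: 0.37
gripper_force: 60.2
```

```bash
python3 -m creep '[[[-0.05,-0.05,0.25,0,0,0,1],[0,0,0.1,0,0,0,1],[0,0,0,0,0,0,1]]]'
```

```text
t: 20.48
tcp_pos: [0.5374, -0.2766, 0.1432]
ee_rot: [-0.0, 3.141, 0.0]
force: [-0.8, -0.4, -2.2]
finger_gap: 0.365
gripper_force: 60.2
```

```bash
python3 -m creep '[[[0,0,0.1,0,0,0,1],[0,0,0,0,0,0,1],[0,0,0,0,0,0,1]]]' | head -4
python3 -m creep '[[[0,0,0,0,0,0,-0.2],[0,0,0,0,0,0,-0.2],[0,0,0,0,0,0,-0.2],[0,0,-0.5,0,0,0,-0.2],[0,0,-1,0,0,0,-0.2]]]' | head -2
python3 -m creep '[[[0,0,-1,0,0,0,-0.2],[0,0,-1,0,0,0,-0.2],[-0.44,0.97,0,0,0,0.5,-0.2],[-0.44,0.97,0,0,0,0,-0.2],[-0.44,0.97,0,0,0,0,-0.2]]]' | head -4
python3 - <<'E'
from h import *
snap('top','top1');P,im=cloud('top','top1')
hsv=cv2.cvtColor(im,cv2.COLOR_RGB2HSV)
for n,c,z in(('red',(.546,-.363),.129),('brown',(.4478,-.287),.139),('blue',(.537,-.2766),.154)):
    q=P[(np.hypot(P[...,0]-c[0],P[...,1]-c[1])<.03)&(P[...,2]>z-.012)&(P[...,2]<z+.01)]
    if len(q)>20:print(n,len(q),((q.max(0)+q.min(0))/2).round(4),np.percentile(q[:,2],[5,50,95]).round(4))
print(np.round(monitor.read_state()['joint_pos'],2))
E
```

```text
t: 20.85
tcp_pos: [0.5375, -0.2767, 0.1403]
ee_rot: [-0.0, 3.141, -0.0]
force: [-0.2, 0.2, -1.1]
t: 21.48
tcp_pos: [0.5367, -0.2762, 0.1853]
t: 22.1
tcp_pos: [0.5804, -0.1901, 0.2465]
ee_rot: [0.079, 3.139, -0.0]
force: [-0.6, -0.1, 0.1]
red 216 [ 0.5459 -0.3639  0.1247] [0.1228 0.1273 0.13  ]
[-0.15  0.35  0.5   1.63 -0.18  1.21  1.92]
```

View pics/top1.png

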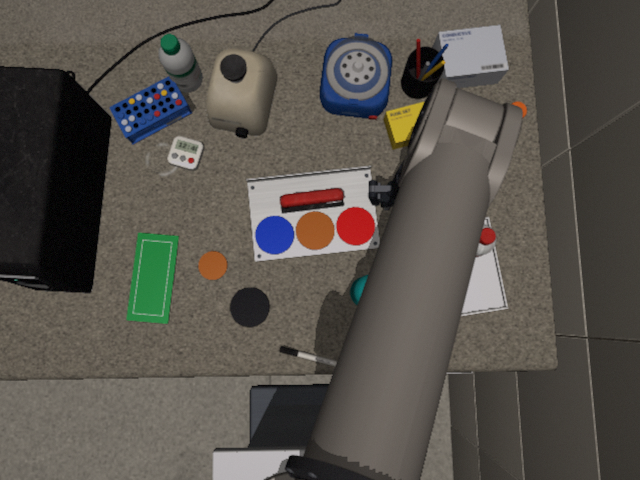

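Top view: all three coasters are empty and fully visible. The stapler at (312,200) is untouched, and the arm hides most of the tray. I'll move over the stapler, turn the tool and measure.

```bash
python3 -m creep '[[[-0.37,0.99,0,0,0,0,-0.2],[-0.37,0.99,0,0,0,0,-0.2],[-0.37,0.99,0,0,0,0,-0.2],[-0.37,0.99,0,0,0,0,-0.2],[-0.37,0.99,0,0,0,0,-0.2]]]' | head -2
python3 -m creep '[[[0,0,0,0,0,1,-0.2],[0,0,0,0,0,1,-0.2],[0,0,0,0,0,1,-0.2],[0,0,0,0,0,1,-0.2],[0,0,0,0,0,1,-0.2]]]' | head -3
python3 -m creep '[[[0,0,0,0,0,1,-0.2],[0,0,0,0,0,1,-0.2],[0,0,0,0,0,1,-0.2],[0,0,0,0,0,1,-0.2],[0,0,0,0,0,1,-0.2]]]' | head -3
python3 -m creep '[[[0,0,0,0,0,1,-0.2],[0,0,0,0,0,1,-0.2],[0,0,0,0,0,1,-0.2],[0,0,0,0,0,1,-0.2],[0,0,0,0,0,0.2,-0.2]]]' | head -3
python3 - <<'E'
from h import *
print(np.round(monitor.read_state()['joint_pos'],2))
snap('wrist','w5')
def meas(P,im,tag):
    hsv=cv2.cvtColor(im,cv2.COLOR_RGB2HSV); z=P[...,2]
    H,S=hsv[...,0],hsv[...,1]; X,Y=P[...,0],P[...,1]
    for n,m,c in(('cb',(H>105)&(H<130),(.5764,.034)),('cbr',(H>6)&(H<18),(.584,-.05)),('cr',(H<5)|(H>174),(.592,-.133))):
        q=P[m&(S>110)&(z<.02)&(np.hypot(X-c[0],Y-c[1])<.052)]
        if len(q)>50: print(tag,n,len(q),np.round(cv2.minEnclosingCircle(q[:,:2].astype(np.float32)),4) if 0 else q.mean(0).round(4),np.ptp(q,0).round(4))
    for zl in(.012,.03):
        q=P[(z>zl)&(z<.06)&(abs(X-.643)<.035)&(abs(Y+.046)<.085)]
        r=cv2.minAreaRect(q[:,:2].astype(np.float32)); print(tag,'stapler',zl,len(q),np.round(r[0],4),np.round(r[1],4),round(r[2],1))
meas(*cloud('top','top1'),'top'); meas(*cloud('wrist','w5'),'wrist')
E
```

```text
t: 22.78
tcp_pos: [0.6431, -0.0446, 0.2463]
t: 23.4
tcp_pos: [0.6428, -0.0455, 0.2463]
ee_rot: [0.857, 3.021, 0.001]
t: 24.02
tcp_pos: [0.6428, -0.0455, 0.2462]
ee_rot: [1.578, 2.715, 0.001]
t: 24.65
tcp_pos: [0.6428, -0.0453, 0.246]
ee_rot: [2.106, 2.33, 0.001]
[-0.53  0.47  0.76  1.55 -0.34  1.26  0.38]
top cb 1137 [0.5741 0.0337 0.0061] [0.0784 0.0765 0.0125]
top cbr 1120 [ 0.5819 -0.0495  0.0062] [0.0767 0.0765 0.0126]
top cr 1142 [ 0.5898 -0.1333  0.006 ] [0.0787 0.0769 0.0125]
top stapler 0.012 870 [ 0.6395 -0.0368] [0.0338 0.1438] 9.0
top stapler 0.03 820 [ 0.6425 -0.044 ] [0.0268 0.1283] 5.6
wrist cb 6193 [0.5731 0.0365 0.0063] [0.0789 0.0789 0.006 ]
wrist cbr 5099 [ 0.581  -0.047   0.0063] [0.0789 0.0792 0.0055]
wrist cr 4042 [ 0.5899 -0.1282  0.0062] [0.079  0.0811 0.0071]
wrist stapler 0.012 4014 [ 0.6425 -0.0408] [0.0321 0.1269] 5.2
wrist stapler 0.03 3991 [ 0.6424 -0.0408] [0.0258 0.1269] 6.5
```

View pics/w5.png

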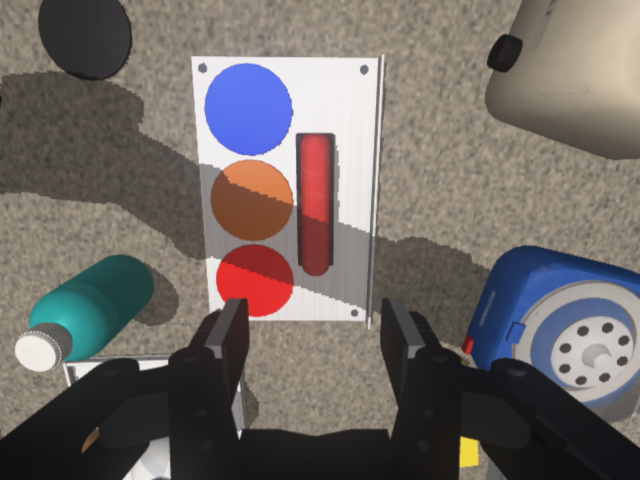

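Wrist view: stapler right way up (315,203), black base edges visible on both sides, coasters at (249,110), (252,200), (255,280). Next check is the height of the base, to decide the grip.

Run:
```python
from h import *
P,im=cloud('wrist','w5')
c=np.array([.6425,-.0412]);l=np.array([-.098,.995]);w=np.array([.995,.098])
a=(P[...,:2]-c)@l;b=(P[...,:2]-c)@w
for lo in range(-24,24,3):
    k=(abs(a)<.05)&(b>=lo/1e3)&(b<(lo+3)/1e3); q=P[k]; print(lo,len(q),np.percentile(q[:,2],[10,50,90]).round(4),im[k].mean(0).round())
for lo in range(-75,75,6):
    k=(a>=lo/1e3)&(a<(lo+6)/1e3)&(abs(b)<.008); q=P[k]; print(lo,len(q),np.median(q[:,2]).round(4),end=';')
```

```text
-24 1890 [0.0028 0.325  0.3352] [58. 55. 55.]
-21 1646 [0.0024 0.3264 0.3355] [58. 56. 57.]
-18 1403 [0.0098 0.3285 0.3375] [42. 38. 39.]
-15 1260 [0.0114 0.3267 0.3386] [39. 32. 32.]
-12 1229 [0.045  0.324  0.3314] [62. 36. 36.]
-9 1133 [0.0472 0.3233 0.3303] [71. 39. 38.]
-6 1184 [0.0479 0.3227 0.3303] [85. 43. 42.]
-3 1071 [0.0479 0.3241 0.3305] [82. 43. 41.]
0 1134 [0.0479 0.3232 0.3304] [83. 43. 42.]
3 1147 [0.048  0.3233 0.3304] [77. 42. 40.]
6 1178 [0.0475 0.3231 0.3304] [72. 40. 39.]
9 1402 [0.0454 0.3252 0.3383] [54. 35. 34.]
12 1287 [0.0395 0.3293 0.3382] [37. 31. 30.]
15 1518 [0.0102 0.3273 0.3358] [36. 33. 32.]
18 1840 [0.0028 0.3258 0.3353] [45. 42. 41.]
21 1787 [0.0024 0.3236 0.3343] [54. 51. 49.]
-75 0 nan;-69 1 0.0434;-63 81 0.0456;-57 103 0.048;-51 111 0.0483;-45 113 0.0482;-39 117 0.0482;-33 113 0.0482;-27 118 0.0484;-21 117 0.0483;-15 115 0.0484;-9 124 0.0482;-3 129 0.0482;3 4090 0.3265;9 138 0.0484;15 132 0.0483;21 137 0.0481;27 140 0.0484;33 138 0.0483;39 133 0.0483;45 133 0.0482;51 152 0.0479;57 136 0.0447;63 135 0.0029;69 100 0.0024;
  return _methods._mean(a, axis=axis, dtype=dtype,
  ret = ret.dtype.type(ret / rcount)
```

```bash
python3 -m creep '[[[0.12,0,1,0,0,0,-0.2],[0,0,1,0,0,0,-0.2],[0,0,1,0,0,0,-0.2],[0,0,1,0,0,0,-0.2],[0,0,1,0,0,0,-0.2]]]' | head -2
python3 -m creep '[[[0,0,1,0,0,0,-0.2],[0,0,0.8,0,0,0,-0.2],[0,0,0.5,0,0,0,-0.2],[0,0,0.15,0,0,0,-0.2],[0,0,0,0,0,0,-0.2]]]'
```

```text
t: 25.32
tcp_pos: [0.6425, -0.0415, 0.0946]
t: 25.95
tcp_pos: [0.6427, -0.0417, 0.0221]
ee_rot: [2.106, 2.331, 0.001]
force: [-0.1, 0.4, -0.8]
finger_gap: 0.597
gripper_force: 0.0
```

```bash
python3 -m creep '[[[0,0,0.18,0,0,0,-0.2],[0,0,0,0,0,0,1],[0,0,0,0,0,0,1],[0,0,0,0,0,0,1],[0,0,0,0,0,0,1]]]'
python3 -m creep '[[[0,0,-0.3,0,0,0,1],[0,0,-0.7,0,0,0,1],[0,0,-1,0,0,0,1],[0,0,-1,0,0,0,1],[0,0,0,0,0,0,1]]]'
python3 - <<'E'
from h import *
snap('wrist','w6');snap('side','side2');snap('top','top2')
P,im=cloud('top','top2')
for n,c,z in(('red',(.546,-.363),.129),('brown',(.4478,-.287),.139),('blue',(.537,-.2766),.154)):
    q=P[(np.hypot(P[...,0]-c[0],P[...,1]-c[1])<.03)&(P[...,2]>z-.012)&(P[...,2]<z+.01)]
    if len(q)>20:print(n,len(q),((q.max(0)+q.min(0))/2).round(4))
a=cv2.imread('pics/side2.png');b=cv2.imread('pics/w6.png');cv2.imwrite('pics/c2.png',cv2.resize(np.hstack([a,b]),(800,300)))
E
```

```text
t: 26.58
tcp_pos: [0.6425, -0.0416, 0.0167]
ee_rot: [2.106, 2.33, 0.001]
force: [-0.6, -0.8, 2.8]
finger_gap: 0.281
gripper_force: 59.3
t: 27.2
tcp_pos: [0.6445, -0.0422, 0.11]
ee_rot: [2.103, 2.327, 0.007]
force: [0.2, -0.8, -1.6]
finger_gap: 0.282
gripper_force: 59.2
red 247 [ 0.5457 -0.3638  0.1247]
brown 288 [ 0.4488 -0.2872  0.1347]
blue 322 [ 0.5397 -0.2769  0.1509]
```

View pics/c2.png

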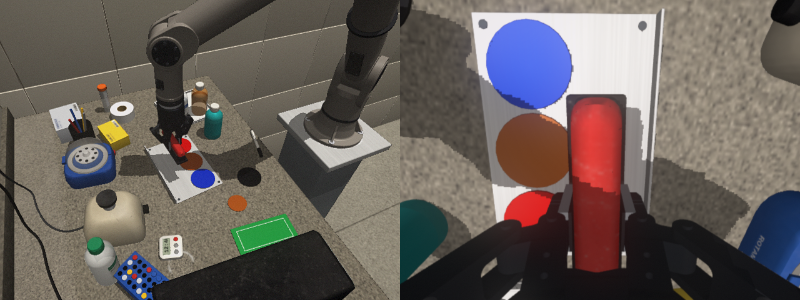

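Side and wrist views: stapler gripped level and lifted, centred between the fingers (596,180). Bottles are still on the tray. I'll move towards the pad and turn.

```bash
python3 -m creep '[[[0.5,-0.3,-0.5,0,0,0,1],[0.9,-0.6,0,0,0,0,1],[0.9,-0.6,0,0,0,0,1],[0.9,-0.6,0,0,0,0,1],[0.9,-0.6,0,0,0,0,1]]]' | head -2
python3 -m creep '[[[0.9,-0.6,0,0,0,0,1],[0.9,-0.6,0,0,0,0,1],[0.9,-0.6,0,0,0,0,1],[0.5,-0.3,0,0,0,-0.4,1],[0,0,0,0,0,-0.8,1]]]' | head -2
python3 -m creep '[[[0,0,0,0,0,-1,1],[0,0,0,0,0,-1,1],[0,0,0,0,0,-1,1],[0,0,0,0,0,-1,1],[0,0,0,0,0,-1,1]]]' | head -3
python3 -m creep '[[[0,0,0,0,0,-1,1],[0,0,0,0,0,-1,1],[0,0,0,0,0,-1,1],[0,0,0,0,0,-1,1],[0,0,0,0,0,-1,1]]]' | head -3
python3 -m creep '[[[0,0,0,0,0,-1,1],[0,0,0,0,0,-0.5,1],[0,0,0,0,0,0,1]]]'
python3 - <<'E'
from h import *
s=monitor.read_state();M=R.from_rotvec(s['ee_rot']).as_matrix();print('y angle',np.degrees(np.arctan2(M[1,1],M[0,1])),M[:,0].round(3),np.round(s['joint_pos'],2))
snap('wrist','w7');P,im=cloud('wrist','w7')
hsv=cv2.cvtColor(im,cv2.COLOR_RGB2HSV)
k=(hsv[...,0]>40)&(hsv[...,0]<80)&(hsv[...,1]>120)&(abs(P[...,2])<.012)
q=P[k];r=cv2.minAreaRect(q[:,:2].astype(np.float32));print(len(q),np.round(r[0],4),np.round(r[1],4),r[2])
E
```

```text
t: 27.98
tcp_pos: [0.5474, 0.0734, 0.1199]
t: 28.6
tcp_pos: [0.4757, 0.163, 0.1205]
t: 29.22
tcp_pos: [0.4769, 0.161, 0.1207]
ee_rot: [1.29, 2.865, -0.002]
t: 29.85
tcp_pos: [0.4769, 0.161, 0.1207]
ee_rot: [-0.541, -3.094, 0.002]
t: 30.22
tcp_pos: [0.4769, 0.1611, 0.1208]
ee_rot: [-0.314, -3.126, 0.001]
force: [-0.1, 0.9, -1.2]
finger_gap: 0.285
gripper_force: 59.2
y angle 78.51615217973188 [-0.98   0.199  0.   ] [-0.82  0.29  0.48  2.01 -0.17  0.88  1.12]
30454 [0.4904 0.2848] [0.0854 0.1814] 84.22636413574219
```

View pics/w7.png

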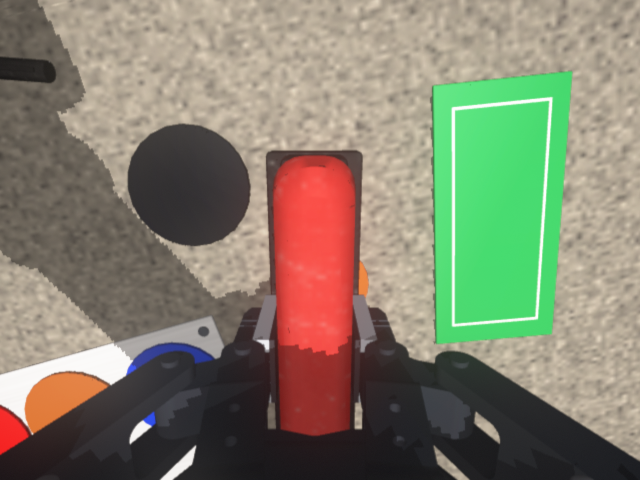

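Wrist view: the stapler is level in the grip with the end of its base at row 152. The pad is at (500,207). I'll check the base end distance against 65 mm, then make the final turn.

```bash
python3 - <<'E'
from h import *
P,im=cloud('wrist','w7');z=np.load('pics/w7.npz');M=R.from_rotvec(z['r']).as_matrix()
L=(P-z['p'])@M
k=(L[...,2]>-.04)&(L[...,2]<.02)&(L[...,0]>.02)&(abs(L[...,1])<.03)
q=L[k];print(np.percentile(q[:,0],[95,99,100]).round(4),np.percentile(q[:,1],[0,1,99,100]).round(4))
q=q[(q[:,2]>-.002)];print(np.percentile(q[:,0],[95,99,100]).round(4),np.percentile(q[:,1],[1,99]).round(4),np.median(q[:,2]))
E
python3 -m creep '[[[0,0,0,0,0,-1,1],[0,0,0,0,0,0,1]]]' | head -3
```

```text
[0.0633 0.0642 0.0646] [-0.0178 -0.017   0.0178  0.0186]
[0.0642 0.0645 0.0646] [-0.0175  0.0183] 0.006614165086634022
t: 30.52
tcp_pos: [0.4769, 0.1615, 0.121]
ee_rot: [-0.159, -3.137, 0.0]
```

```bash
python3 -m creep '[[[0,0.82,0,0,0,0,1],[-0.03,0.82,0,0,0,0,1],[0,0.82,0,0,0,0,1],[0,0.82,0,0,0,0,1],[0,0.82,0,0,0,0,1]]]' | head -2
python3 -m creep '[[[0,0.02,0.8,0,0,0,1],[0,0,0.9,0,0,0,1],[0,0,0.8,0,0,0,1],[0,0,0.4,0,0,0,1],[0,0,0,0,0,0,1]]]'
```

```text
t: 31.15
tcp_pos: [0.49, 0.286, 0.1211]
t: 31.78
tcp_pos: [0.4897, 0.2849, 0.0336]
ee_rot: [-0.156, -3.137, 0.001]
force: [0.3, 0.2, -2.1]
finger_gap: 0.287
gripper_force: 59.2
```

```bash
python3 -m creep '[[[0,0,0.3,0,0,0,1],[0,0,0.15,0,0,0,1],[0,0,0.06,0,0,0,1],[0,0,0,0,0,0,1]]]'
```

```text
t: 32.28
tcp_pos: [0.4901, 0.2847, 0.019]
ee_rot: [0.157, 3.138, 0.0]
force: [-0.2, -0.0, -2.1]
finger_gap: 0.282
gripper_force: 59.2
```

```bash
python3 -m creep '[[[0,0,0.06,0,0,0,1],[0,0,0,0,0,0,1],[0,0,0,0,0,0,-0.2],[0,0,0,0,0,0,-0.2],[0,0,0,0,0,0,-0.2]]]'
python3 -m creep '[[[0,0,0,0,0,0,-0.2],[0,0,-0.4,0,0,0,-0.2],[0,0,-1,0,0,0,-0.2],[0,0,-1,0,0,0,-0.2],[0,0,-1,0,0,0,-0.2]]]' | head -2
python3 -m creep '[[[0,0,-1,0,0,0,-0.2],[0,0,-1,0,0,0,-0.2],[0,-0.5,-1,0,0,0,-0.2],[0,-1,-0.5,0,0,0,-0.2],[0,-1,0,0,0,0,-0.2]]]' | head -3
python3 - <<'E'
from h import *
snap('wrist','w8');P,im=cloud('wrist','w8')
hsv=cv2.cvtColor(im,cv2.COLOR_RGB2HSV)
k=(hsv[...,0]>40)&(hsv[...,0]<80)&(hsv[...,1]>120)&(abs(P[...,2])<.012)
r=cv2.minAreaRect(P[k][:,:2].astype(np.float32));print('pad',np.round(r[0],4),np.round(r[1],4),r[2])
q=P[(P[...,2]>.009)&(P[...,2]<.07)&(abs(P[...,0]-.49)<.08)&(abs(P[...,1]-.285)<.035)]
r=cv2.minAreaRect(q[:,:2].astype(np.float32));print('stapler',np.round(r[0],4),np.round(r[1],4),r[2],q[:,2].max())
E
```

```text
t: 32.9
tcp_pos: [0.4903, 0.2848, 0.0173]
ee_rot: [0.157, 3.137, 0.001]
force: [0.4, 0.7, -0.5]
finger_gap: 0.597
gripper_force: 0.0
t: 33.52
tcp_pos: [0.4902, 0.2847, 0.1209]
t: 34.15
tcp_pos: [0.4835, 0.2095, 0.2265]
ee_rot: [0.156, 3.134, 0.004]
pad [0.4897 0.285 ] [0.0845 0.1789] 84.23463439941406
stapler [0.4896 0.283 ] [0.0353 0.1295] 82.68215942382812 0.050840098733484496
```

View pics/w8.png

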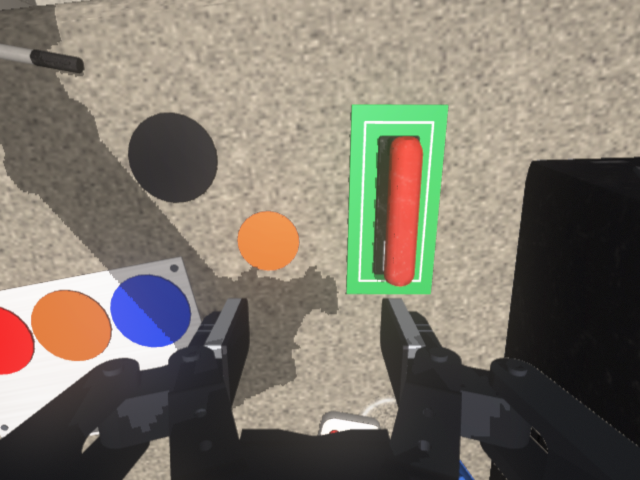

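Wrist view: stapler lies inside the pad's white outline (400,210), 2 mm from the pad centre and 1.5° off. I'll go back to the blue bottle now.

```bash
python3 -m creep '[[[0,0,0,0,0,-1,-0.2],[-0.1,-0.9,0,0,0,0,-0.2],[-0.1,-1,0,0,0,0,-0.2],[-0.1,-1,0,0,0,0,-0.2],[-0.1,-1,0,0,0,0,-0.2]]]' | head -2
python3 -m creep '[[[-0.1,-1,0,0,0,0,-0.2],[-0.1,-1,0,0,0,0,-0.2],[-0.1,-1,0,0,0,0,-0.2],[-0.1,-1,0,0,0,0,-0.2],[-0.1,-1,0,0,0,0,-0.2]]]' | head -2
python3 -m creep '[[[-0.1,-1,0,0,0,0,-0.2],[-0.1,-1,0,0,0,0,-0.2],[-0.1,-1,0,0,0,0,-0.2],[-0.1,-1,0,0,0,0,-0.2],[-0.1,-1,0,0,0,0,-0.2]]]' | head -2
python3 -m creep '[[[-0.1,-1,0,0,0,0,-0.2],[-0.1,-0.4,0,0,0,0,-0.2],[0,0,0,0,0,0,-0.2]]]' | head -3
python3 cap.py w9 .538 -.277 .146
```

```text
t: 34.83
tcp_pos: [0.4947, 0.092, 0.2248]
t: 35.45
tcp_pos: [0.5096, -0.0579, 0.2248]
t: 36.08
tcp_pos: [0.5248, -0.2078, 0.2248]
t: 36.45
tcp_pos: [0.5308, -0.2491, 0.2243]
ee_rot: [0.001, 3.141, 0.0]
2760 [ 0.5373 -0.2749  0.1506] [0.034 0.035 0.009] tcp [ 0.5309 -0.248   0.2241]
```

```bash
python3 -m creep '[[[-0.22,-0.94,0.5,0,0,0,-0.2],[0,0,0.9,0,0,0,-0.2],[0,0,0.9,0,0,0,-0.2],[0,0,0.4,0,0,0,-0.2],[0,0,0,0,0,0,-0.2]]]' | head -2
python3 -m creep '[[[0,0,0.05,0,0,0,1],[0,0,0,0,0,0,1],[0,0,0,0,0,0,1],[0,0,0,0,0,0,1]]]'
python3 -m creep '[[[0,0,-0.5,0,0,0,1],[0,0,-1,0,0,0,1],[0,0,-1,0,0,0,1],[0,0,0,0,0,0,1]]]'
```

```text
t: 37.12
tcp_pos: [0.5373, -0.2758, 0.1426]
t: 37.62
tcp_pos: [0.5386, -0.2772, 0.1431]
ee_rot: [-0.001, 3.139, -0.0]
force: [0.4, 0.8, 6.1]
finger_gap: 0.364
gripper_force: 59.4
t: 38.12
tcp_pos: [0.5384, -0.2784, 0.2191]
ee_rot: [0.0, 3.137, -0.003]
force: [0.0, 0.7, -2.2]
finger_gap: 0.369
gripper_force: 59.8
```

```bash
python3 -m creep '[[[-0.11,0.95,0,0,0,0,1],[-0.11,0.95,0,0,0,0,1],[-0.11,0.95,0,0,0,0,1],[-0.11,0.95,0,0,0,0,1],[-0.11,0.95,0,0,0,0,1]]]' | head -2
python3 -m creep '[[[-0.11,0.95,0,0,0,0,1],[-0.11,0.95,0,0,0,0,1],[-0.11,0.95,0,0,0,0,1],[-0.11,0.95,0,0,0,0,1],[-0.11,0.95,0,0,0,0,1]]]' | head -2
python3 -m creep '[[[-0.11,0.95,0,0,0,0,1],[0,0,0.5,0,0,0,1],[0,0,0.8,0,0,0,1],[0,0,0.6,0,0,0,1],[0,0,0,0,0,0,1]]]'
```

```text
t: 38.75
tcp_pos: [0.5526, -0.1334, 0.215]
t: 39.38
tcp_pos: [0.5691, 0.0087, 0.215]
t: 40.0
tcp_pos: [0.5716, 0.0356, 0.1573]
ee_rot: [-0.001, -3.137, 0.002]
force: [-0.9, 0.1, -2.7]
finger_gap: 0.363
gripper_force: 60.0
```

```bash
python3 -m creep '[[[-0.07,0,0.2,0,0,0,1],[0,0,0.05,0,0,0,1],[0,0,0,0,0,0,1]]]'
```

```text
t: 40.38
tcp_pos: [0.5759, 0.0364, 0.1525]
ee_rot: [-0.0, 3.141, 0.0]
force: [-1.0, -0.7, -2.3]
finger_gap: 0.36
gripper_force: 60.0
```

```bash
python3 -m creep '[[[0,0,0.12,0,0,0,1],[0,0,0.09,0,0,0,1],[0,0,0,0,0,0,1]]]'
python3 -m creep '[[[0,0,0,0,0,0,-0.2],[0,0,0,0,0,0,-0.2],[0,0,0,0,0,0,-0.2],[0,0,-0.5,0,0,0,-0.2],[0,0,-1,0,0,0,-0.2]]]' | head -2
python3 -m creep '[[[0,0,-1,0,0,0,-0.2],[0.39,-0.98,-0.2,0,0,0,-0.2],[0.39,-0.98,0,0,0,0,-0.2],[0.39,-0.98,0,0,0,0,-0.2],[0.39,-0.98,0,0,0,0,-0.2]]]' | head -2
python3 -m creep '[[[0.39,-0.98,0,0,0,0,-0.2],[0.39,-0.98,0,0,0,0,-0.2],[0.39,-0.98,0,0,0,0,-0.2],[0.39,-0.98,0,0,0,0,-0.2],[0.39,-0.98,0,0,0,0,-0.2]]]' | head -2
python3 -m creep '[[[0.39,-0.98,0,0,0,0,-0.2],[0.3,-0.9,0.3,0,0,0,-0.2],[0,0,0,0,0,0,-0.2]]]' | head -2
python3 cap.py w10 .448 -.287 .129
```

```text
t: 40.75
tcp_pos: [0.5761, 0.0366, 0.1462]
ee_rot: [-0.001, 3.141, 0.001]
force: [0.2, 0.8, 0.4]
finger_gap: 0.361
gripper_force: 60.3
t: 41.38
tcp_pos: [0.5749, 0.0363, 0.1912]
t: 42.0
tcp_pos: [0.5288, -0.0824, 0.228]
t: 42.62
tcp_pos: [0.4703, -0.2295, 0.228]
t: 43.0
tcp_pos: [0.4482, -0.2871, 0.2185]
2397 [ 0.4474 -0.2856  0.1348] [0.034 0.033 0.011] tcp [ 0.4494 -0.2855  0.2185]
```

```bash
python3 -m creep '[[[0.05,0,0.8,0,0,0,-0.2],[0,0,1,0,0,0,-0.2],[0,0,0.9,0,0,0,-0.2],[0,0,0.25,0,0,0,-0.2],[0,0,0,0,0,0,-0.2]]]' | head -2
python3 -m creep '[[[0,0,0.05,0,0,0,1],[0,0,0,0,0,0,1],[0,0,0,0,0,0,1],[0,0,0,0,0,0,1]]]'
python3 -m creep '[[[0,0,-0.5,0,0,0,1],[0,0,-1,0,0,0,1],[0,0,-1,0,0,0,1],[0,0,0,0,0,0,1]]]'
```

```text
t: 43.68
tcp_pos: [0.4489, -0.2841, 0.1297]
t: 44.18
tcp_pos: [0.4493, -0.2854, 0.1292]
ee_rot: [-0.0, 3.139, -0.001]
force: [0.3, 0.3, 7.0]
finger_gap: 0.338
gripper_force: 59.0
t: 44.68
tcp_pos: [0.4495, -0.2856, 0.2052]
ee_rot: [-0.0, 3.137, -0.002]
force: [0.9, 0.7, -2.1]
finger_gap: 0.337
gripper_force: 59.7
```

```bash
python3 -m creep '[[[-0.86,0.1,0,0,0,0,1],[-0.86,0.1,0,0,0,0,1],[-0.86,0.1,0,0,0,0,1],[-0.86,0.1,0,0,0,0,1],[-0.13,0.94,0,0,0,0,1]]]' | head -2
python3 -m creep '[[[-0.13,0.94,0,0,0,0,1],[-0.13,0.94,0,0,0,0,1],[-0.13,0.94,0,0,0,0,1],[-0.13,0.94,0,0,0,0,1],[-0.13,0.94,0,0,0,0,1]]]' | head -2
python3 -m creep '[[[-0.13,0.94,0,0,0,0,1],[-0.13,0.94,0,0,0,0,1],[0,0,0.6,0,0,0,1],[0,0,0.9,0,0,0,1],[0,0,0,0,0,0,1]]]'
```

```text
t: 45.3
tcp_pos: [0.5558, -0.2452, 0.2013]
t: 45.92
tcp_pos: [0.5738, -0.1021, 0.2014]
t: 46.55
tcp_pos: [0.5794, -0.0477, 0.1545]
ee_rot: [-0.002, -3.134, 0.001]
force: [-0.3, -0.2, -2.1]
finger_gap: 0.335
gripper_force: 59.9
```

```bash
python3 -m creep '[[[-0.05,0,0.35,0,0,0,1],[0,0,0.15,0,0,0,1],[0,0,0,0,0,0,1]]]'
```

```text
t: 46.92
tcp_pos: [0.584, -0.0472, 0.1427]
ee_rot: [0.0, -3.141, -0.0]
force: [0.1, 0.1, -1.4]
finger_gap: 0.335
gripper_force: 59.9
```

```bash
python3 -m creep '[[[0,0,0.2,0,0,0,1],[0,0,0.14,0,0,0,1],[0,0,0,0,0,0,1]]]'
python3 -m creep '[[[0,0,0,0,0,0,-0.2],[0,0,0,0,0,0,-0.2],[0,0,0,0,0,0,-0.2],[0,0,-0.5,0,0,0,-0.2],[0,0,-1,0,0,0,-0.2]]]' | head -2
python3 -m creep '[[[0,0,-1,0,0,0,-0.2],[0.11,-0.96,0,0,0,0,-0.2],[0.11,-0.96,0,0,0,0,-0.2],[0.11,-0.96,0,0,0,0,-0.2],[0.11,-0.96,0,0,0,0,-0.2]]]' | head -2
python3 -m creep '[[[0.11,-0.96,0,0,0,0,-0.2],[0.11,-0.96,0,0,0,0,-0.2],[0.11,-0.96,0,0,0,0,-0.2],[0.11,-0.96,0,0,0,0,-0.2],[0.11,-0.96,0,0,0,0,-0.2]]]' | head -2
python3 -m creep '[[[0.11,-0.96,0,0,0,0,-0.2],[0.11,-0.96,0,0,0,0,-0.2],[0,0,0,0,0,0,-0.2]]]' | head -2
python3 cap.py w11 .546 -.363 .119
```

```text
t: 47.3
tcp_pos: [0.5841, -0.047, 0.1325]
ee_rot: [-0.0, 3.142, 0.0]
force: [0.6, 0.1, -1.9]
finger_gap: 0.341
gripper_force: 59.9
t: 47.92
tcp_pos: [0.5834, -0.0469, 0.178]
t: 48.55
tcp_pos: [0.5711, -0.1633, 0.2089]
t: 49.18
tcp_pos: [0.5546, -0.3073, 0.2089]
t: 49.55
tcp_pos: [0.5465, -0.3671, 0.209]
2118 [ 0.5451 -0.3617  0.1244] [0.031 0.031 0.011] tcp [ 0.5474 -0.3649  0.2086]
```

```bash
python3 -m creep '[[[0.05,0.08,0.8,0,0,0,-0.2],[0,0,1,0,0,0,-0.2],[0,0,0.9,0,0,0,-0.2],[0,0,0.2,0,0,0,-0.2],[0,0,0,0,0,0,-0.2]]]' | head -2
python3 -m creep '[[[0,0,0.05,0,0,0,1],[0,0,0,0,0,0,1],[0,0,0,0,0,0,1],[0,0,0,0,0,0,1]]]'
python3 -m creep '[[[0,0,-0.5,0,0,0,1],[0,0,-1,0,0,0,1],[0,0,-1,0,0,0,1],[0,0,0,0,0,0,1]]]'
```

```text
t: 50.22
tcp_pos: [0.5471, -0.3607, 0.1211]
t: 50.72
tcp_pos: [0.5473, -0.3622, 0.1207]
ee_rot: [-0.0, 3.139, -0.002]
force: [0.5, -0.3, 6.0]
finger_gap: 0.313
gripper_force: 59.2
t: 51.22
tcp_pos: [0.5473, -0.3627, 0.1969]
ee_rot: [-0.0, 3.137, -0.004]
force: [0.6, 0.1, -1.6]
finger_gap: 0.312
gripper_force: 59.4
```

```bash
python3 -m creep '[[[-0.18,0.96,0,0,0,0,1],[-0.18,0.96,0,0,0,0,1],[-0.18,0.96,0,0,0,0,1],[-0.18,0.96,0,0,0,0,1],[-0.18,0.96,0,0,0,0,1]]]' | head -2
python3 -m creep '[[[-0.18,0.96,0,0,0,0,1],[-0.18,0.96,0,0,0,0,1],[-0.18,0.96,0,0,0,0,1],[0,0,0.5,0,0,0,1],[0,0,0.9,0,0,0,1]]]' | head -2
python3 -m creep '[[[0,0,0.4,0,0,0,1],[0,0,0.2,0,0,0,1],[0,0,0,0,0,0,1]]]'
```

```text
t: 51.85
tcp_pos: [0.5724, -0.2159, 0.1927]
t: 52.48
tcp_pos: [0.5892, -0.1315, 0.1511]
t: 52.85
tcp_pos: [0.5893, -0.1315, 0.134]
ee_rot: [-0.001, -3.141, 0.0]
force: [0.7, -0.4, -0.3]
finger_gap: 0.306
gripper_force: 59.4
```

```bash
python3 -m creep '[[[-0.05,0,0.2,0,0,0,1],[0,0,0.12,0,0,0,1],[0,0,0,0,0,0,1]]]'
python3 -m creep '[[[0,0,0,0,0,0,-0.2],[0,0,0,0,0,0,-0.2],[0,0,0,0,0,0,-0.2],[0,0,-0.5,0,0,0,-0.2],[0,0,-1,0,0,0,-0.2]]]' | head -2
python3 -m creep '[[[0,0,-1,0,0,0,-0.2],[0,0,-1,0,0,0,-0.2],[0.11,-0.96,0,0,0,0,-0.2],[0.11,-0.96,0,0,0,0,-0.2],[0.11,-0.96,0,0,0,0,-0.2]]]' | head -2
python3 -m creep '[[[0.11,-0.96,0,0,0,0,-0.2],[0.11,-0.96,0,0,0,0,-0.2],[0.11,-0.96,0,0,0,0,-0.2],[0.11,-0.96,0,0,0,0,-0.2],[0.11,-0.96,0,0,0,0,-0.2]]]' | head -2
python3 - <<'E'
from h import *
from scipy.optimize import least_squares
snap('top','top3');P,im=cloud('top','top3');hsv=cv2.cvtColor(im,cv2.COLOR_RGB2HSV);H,S=hsv[...,0],hsv[...,1]
for n,c,z,m,cc in(('red',(.589,-.134),.1285,(H<5)|(H>174),(.5898,-.1333)),('brown',(.582,-.05),.1385,(H>6)&(H<18),(.5819,-.0495)),('blue',(.5745,.034),.1535,(H>105)&(H<130),(.5741,.0337))):
    q=P[(np.hypot(P[...,0]-c[0],P[...,1]-c[1])<.03)&(P[...,2]>z-.01)&(P[...,2]<z+.012)]
    print(n,len(q),((q.max(0)+q.min(0))/2).round(4),np.ptp(q,0).round(3),'coaster(top1)',cc)
cv2.imwrite('pics/c3.png',cv2.resize(im[150:340,110:400,::-1],None,fx=2.7,fy=2.7,interpolation=cv2.INTER_CUBIC))
E
```

```text
t: 53.22
tcp_pos: [0.5908, -0.1309, 0.1243]
ee_rot: [0.001, -3.141, -0.0]
force: [-0.3, 0.1, -1.9]
finger_gap: 0.307
gripper_force: 59.4
t: 53.85
tcp_pos: [0.5903, -0.1308, 0.1699]
t: 54.48
tcp_pos: [0.5813, -0.2184, 0.2309]
t: 55.1
tcp_pos: [0.5647, -0.3625, 0.2308]
red 238 [ 0.5901 -0.1333  0.1266] [0.031 0.031 0.016] coaster(top1) (0.5898, -0.1333)
brown 269 [ 0.5829 -0.0501  0.1374] [0.033 0.031 0.016] coaster(top1) (0.5819, -0.0495)
blue 312 [0.5772 0.036  0.1523] [0.036 0.034 0.016] coaster(top1) (0.5741, 0.0337)
```

View pics/c3.png

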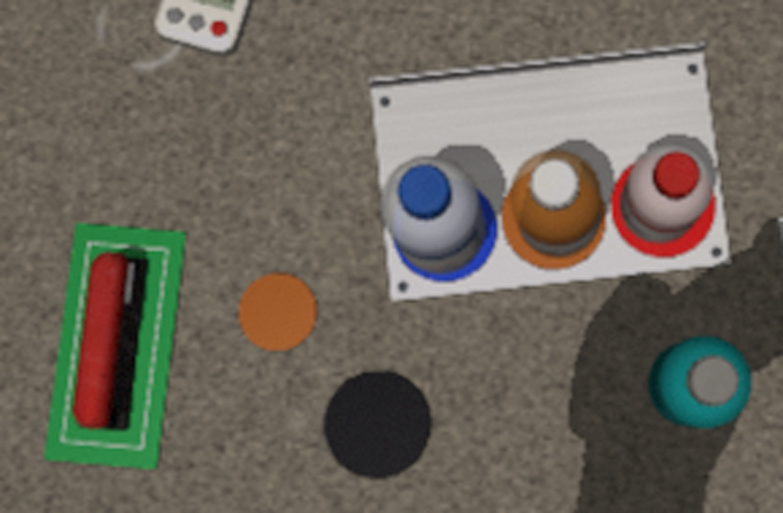

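The picture shows every bottle upright on its own coaster: blue (424,190), brown (555,183) and red (677,174). Each is within 4 mm of centre, and the stapler lies on the pad (105,340). The arm is clear, so I'll hand it in.

```bash
python3 -c "
from cell import ctrl
print(ctrl.sign_off())"
```

```text
the job is handed in; nothing more can be done
None
```

The job is handed in: at my last look each bottle stood upright within about 4 mm of its own coaster's centre, and the stapler lay on the green pad about 2 mm off centre; the sign-off returned no verdict.

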